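# Take the dead battery out of the trainer kit

### The job

Slide the small thumb latch on the trainer kit sideways so that the sprung battery cover is released and swings open, then lift the dead battery out of the bay and set it down gently in the aluminium tray. Leave the cover open and do not drop the battery or disturb the other things on the bench.

Things in the scene. Friction and masses are not known exactly. Their poses are not given: they have to be found in the camera images.
- trainer: Grey trainer kit box fixed to the bench; origin on its underside; x (towards the cover's hinge) -112..100 mm, y (left) -130..130 mm, flat deck at z 85 mm. Its +y half carries a green circuit board with parts up to 8 mm high. In its -y half, under the cover, is the open battery bay: x -48..66, y -114..-26 mm, floor at z 25 mm. The latch is on the deck at the -x side of the cover.
- latch (a joint): Thumb latch, sliding along the trainer's y, in m: starts at 0 to 0.003, travel ends at 0.014; grows towards the trainer's +y (towards the circuit board). Stays where it is left; friction about 1.5 N. Its bolt, 8 mm wide, reaches from the tab over a lug at the cover's free edge; the lug comes free at about 0.009.
- latch_tab (a point): Centre of the latch's ribbed white thumb tab, 12 (trainer x) x 16 (y) x 12 mm high, standing on the deck at trainer x -86, y -70 mm plus the latch value, z 91 mm. Axes as the trainer's. Bare deck for 50 mm to each side along y. On its +x side are the bolt (4.5 to 9.5 mm above the deck), the cover's lug 15 mm from the tab's face and the cover's edge 10 mm further.
- cover (a joint): Battery cover, white panel 135 (x) x 104 (y) x 4 mm lying on the deck, hinged along its +x edge (line along trainer y at x 80, z 87 mm). 0 closed, opens up and over to +x to 2.5 rad; a weak spring (0.1 N m) throws it open in about a second once unlatched and keeps it there. It sweeps 145 mm about the hinge; if a hand is in its way it leans lightly on it and goes on when the hand leaves.
- cover_edge (a point): Middle of the cover's free edge, on its outer face: at x = -55 mm, y = -70 mm, z = 89 mm of the trainer when closed. Moves with the cover.
- battery_mid (a point): Centre of the dead battery, a black block 97 (its x) x 24 (its y) x 52 mm high (z up), about 0.3 kg, two 3 mm tabs on top. Stands loose on its long edge on the bay floor, hidden under the closed cover, its x within 0.12 rad of the trainer's; top 77 mm above the bench, 8 mm below the deck. At least 22 mm free beside each large face.
- tray: Low aluminium tray fixed to the bench, 190 (x) x 140 (y) x 35 mm high outside, walls and floor 5 mm, open on top. Origin under its centre at bench level. The battery may stand or lie in it anywhere.
- meter: Bystander: hand-held multimeter lying on the bench, 170 x 85 x 36 mm. Origin under its centre. It and the tray may swap places. Leave alone.
- breadboard: Bystander: white plug-in board, 165 x 55 x 9 mm. Origin under its centre. Leave alone.
- screwdriver: Bystander: screwdriver lying on the bench. Leave alone.
- spool: Bystander: small metal spool, 52 mm across, 40 mm high, origin under its centre. Leave alone.
- jar: Bystander: lidded jar, 56 mm across, 75 mm high, origin under its centre. Leave alone.
- battery: The same dead battery; origin at the centre of its underside, axes as for battery_mid.

How it is judged:
On the way, in this order (a step that is already met when the one before it is completed fails the run):
1. the latch is slid to its release point (value of joint latch above 0.0075 m).
2. the cover has swung open (value of joint cover above 1.8 rad), for 0.2 s.
3. the battery is lifted clear of the bay (z of battery_mid in the frame of trainer above 0.1 m).
At the end, for the whole second after the job is handed in: The cover is open by more than 1.8 rad, and the battery rests still on the tray's floor, standing or lying (its centre within the tray's walls and below 36 mm), with nothing holding it (value of joint cover above 1.8 rad and x of battery_mid in the frame of tray between -0.085 and 0.085 m and y of battery_mid in the frame of tray between -0.06 and 0.06 m and height (world z) of battery_mid below 0.036 m and linear speed of battery below 0.02 m/s and contact force between battery and the fingers below 0.1 N); the robot touches nothing.
It fails at once if the battery is dropped (falls freely by more than about 3 cm) (contact force between battery and the fingers below 0.05 N and linear speed of battery above 0.8 m/s).
It fails at once if a bystander (meter, breadboard, screwdriver, spool or jar) is shifted by more than 3 cm (distance of any of meter, breadboard, screwdriver, spool, jar from where it was at the start of the episode above 0.03 m).
It also fails if it takes over 51 s, if anything falls off the work surface, if the arm or the gripper's body presses on something with over 40 N, if the wrist force passes 120 N, or if a joint passes its speed limit or range.

### The arm

A 6-joint arm with a two-finger parallel gripper is mounted at the origin on the work surface. World frame = base frame: x ahead of the robot, y to its left, z up, the work surface at z = 0. Lengths are in m, angles in rad, forces in N, time in s.
With the tool pointing down it reaches from about 0.275 to 0.875 m from the base axis. Payload 12.5 kg.
Tool frame: the origin (TCP) lies between the finger pads; the fingertips stand 8 mm ahead of it and the grasp point (between the pads) lies 11 mm behind it; z points along the fingers, y is the line along which they close (so a half turn about z gives the same grasp; the last joint's range is limited). The gripper opens to 85 mm and grips with 20 to 120 N. Pads are 22 mm wide; open, the fingers measure 114 mm over their backs; the gripper's body (76 mm by 85 mm) begins 54 mm behind the grasp point. The pads swing forward as they close: fully open they stand 13 mm farther back than shut.
Start: joints at [1.148, 0.351, 1.652, -0, 1.139, -0.085], TCP at [0.182, 0.519, 0.239] pointing down, gripper open.
Joint ranges: [-2.75, 2.75], [-0.79, 2.1], [0.01, 2.65], [-1.57, 4.71], [0.07, 3.14], [-2.87, 2.87]. Speed limits (rad/s): [2.22, 2.22, 2.79, 3.14, 3.14, 3.14].

### API

Orientations are given as a unit quaternion [x, y, z, w].
In Python, from rig import observe, snapshot, camera_model, finish_job gives the robot as it stands.
- The arm moves only by the tool move_arm, never from a script. Its argument "motion" is a list of rows, each a list of 2 entries, a list of its own where there are three numbers: the shift along the tool's x, y, z in units of 25 mm (1.0 is 25 mm), then the turn about the tool's z in rad. In form: [[[x, y, z], turn], ...]. A call has 1 to 5 rows; each row is the pose to reach, as a shift and turn from the pose commanded when the call began, along the tool's axes at that moment; what a row does not reach only later rows make up. A row lasts 1/10 s, in which the tool goes at most 50 mm and 8.59 degrees, less where a joint would pass 70% of its speed; a pose out of reach is approached as far as the arm can. A call with a gripper value outside its range is refused whole. "fingers" is the gripper's target within -1 to 1 (fully open at 1, half-way at 0, shut at -1), set as the call begins (left out, the last holds). The fingers move at their own pace and stop on an object; "newtons" is the grip in N (left out, the last holds). Time passes only in rows, so rows that repeat a pose let the fingers close. It gives the time, the measured TCP pose, the force, the opening and the grip force at its end, in the units of the state.
- observe(): the state, without advancing time (a new reading comes with each control period).
- snapshot(name): name is "scene" or "top"; returns the picture (420x560x3 uint8, red, green, blue); there is no depth.
- camera_model(name): a dict with "fx", "fy", "cx", "cy" (pixels), "world_from_camera" (4x4, takes a point from camera to world coordinates). Camera axes: x right, y up, looking along -z (the intrinsics and any distortion apply to the point x, -y, -z); pixel columns grow to the right and rows downward; lengths in m; the calibration is good to about 2 mm. A picture is of the moment at which its call begins. camera_model takes no time and is no camera call.
- finish_job(): hands the job in; it is judged then, once.
The state is a dict: "clock": time; "qpos": joint angles; "joint_velocities": joint speeds; "joint_torque": joint torques, N m; "tcp_pos": TCP position; "tcp_rot": TCP orientation; "wrist_force": force on the tool from outside, world axes, zero at the start; "torque": the same for the moment, N m; "grip_width": finger opening in m; "grip_force": force on a finger pad.
Only numpy, scipy, OpenCV 4.12 (cv2) and the standard library are available. Lean on these libraries where they do the work, as an engineer would, in place of code of your own. Each camera call takes 0.05 s, during which the arm holds its last target. There are 200 camera calls.

## Working session

There is one attempt and no reset: what is moved stays moved. The work goes in short steps, Python scripts to look and compute and a tool call to move; the robot and the scene stay as the last step left them, time stands still between calls to the robot, and variables do not carry over. Pictures are saved under pics/ and viewed, at most 12 in all, crops included, and the job is handed in when it is done.

Besides the shell and the picture viewer there is one more tool, called after "Call:" as a command line: name --argument value ..., lists and objects as JSON in quotes. move_arm: Moves the arm, as the interface text tells. Its arguments: {"type":"object","properties":{"motion":{"type":"array"},"fingers":{"type":"number"},"newtons":{"type":"number"}},"required":["motion"]}

```bash
mkdir -p pics; ls; cat > h.py <<'E'
import numpy as np, cv2
from rig import observe, snapshot, camera_model
from scipy.spatial.transform import Rotation as R
def ray(cam,u,v):
    c=camera_model(cam);T=np.array(c["world_from_camera"])
    d=np.array([(u-c["cx"])/c["fx"],-(v-c["cy"])/c["fy"],-1.])
    return T[:3,3],T[:3,:3]@d
def at(cam,u,v,z):
    o,d=ray(cam,u,v);return o+d*(z-o[2])/d[2]
def proj(cam,p):
    c=camera_model(cam);T=np.array(c["world_from_camera"])
    q=T[:3,:3].T@(np.array(p)-T[:3,3]);return c["cx"]+c["fx"]*q[0]/-q[2],c["cy"]-c["fy"]*q[1]/-q[2]
def save(cam,name,crop=None,s=1):
    im=snapshot(cam)
    if crop: a,b,c,d=crop;im=im[b:d,a:c]
    if s!=1: im=cv2.resize(im,None,fx=s,fy=s,interpolation=cv2.INTER_CUBIC)
    cv2.imwrite('pics/'+name+'.png',im[:,:,::-1])
def shift(target):
    "tool-axes shift in 25 mm units"
    o=observe();return R.from_quat(o["tcp_rot"]).inv().apply(np.array(target)-o["tcp_pos"])/.025
E
python3 - <<'E'
from h import *
save("top","top0",s=1.4);save("scene","scene0",s=1.4)
for c in("top","scene"):
    m=camera_model(c);print({k:np.round(v,3).tolist() for k,v in m.items() if not isinstance(v,str)})
o=observe();print(o)
E
```

```text
pics
{'fx': 425.667, 'fy': 425.667, 'cx': 279.533, 'cy': 204.82, 'world_from_camera': [[-0.002, 0.984, -0.18, 0.322], [-1.0, -0.001, 0.008, 0.023], [0.008, 0.18, 0.984, 1.223], [0.0, 0.0, 0.0, 1.0]]}
{'fx': 489.817, 'fy': 489.817, 'cx': 282.859, 'cy': 207.822, 'world_from_camera': [[-0.19, -0.624, 0.758, 1.496], [0.982, -0.124, 0.144, 0.22], [0.004, 0.772, 0.636, 0.889], [0.0, 0.0, 0.0, 1.0]]}
{'clock': 0.1, 'qpos': array([ 1.14839690e+00,  3.51192654e-01,  1.65236384e+00,  1.11158782e-05,
        1.13912592e+00, -8.45686700e-02]), 'joint_velocities': array([ 5.97687254e-04, -1.07557500e-03,  1.59677667e-03,  1.92619805e-04,
        6.45628426e-05,  8.54708987e-04]), 'joint_torque': array([ 7.19898035e-04, -5.06842303e+01, -2.91870528e+01, -5.76198272e-05,
        2.64538823e-03,  2.43165641e-05]), 'tcp_pos': array([0.18212712, 0.51865373, 0.23880519]), 'tcp_rot': array([ 1.68115532e-01,  9.85767149e-01, -5.26200462e-04, -1.41529050e-04]), 'wrist_force': array([ 0.2036551 ,  0.00272209, -0.03222539]), 'torque': array([-0.02069791,  0.0033693 , -0.01913694]), 'grip_force': 0.0, 'grip_width': 0.08516014569476206}
```

View pics/top0.png

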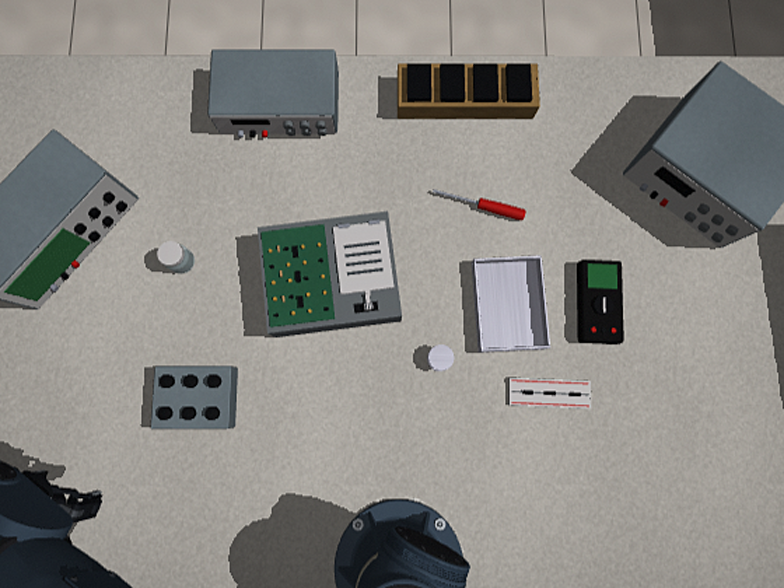

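View pics/scene0.png

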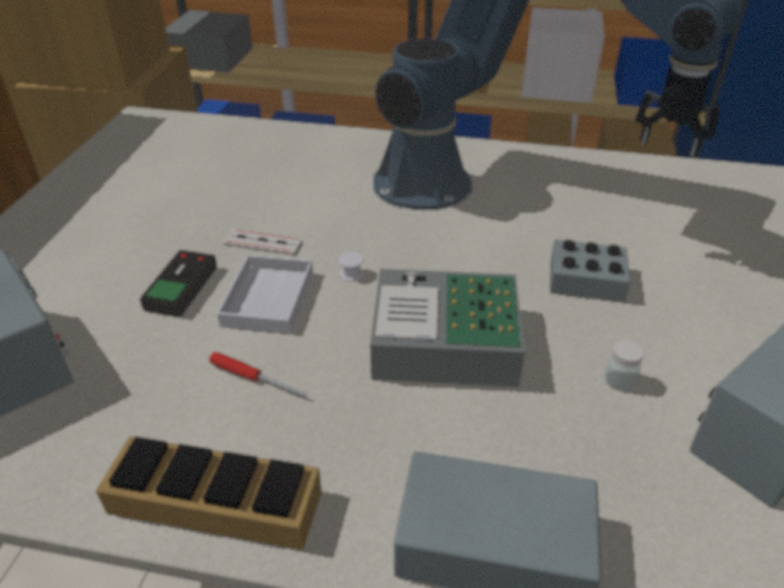

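```bash
python3 - <<'E'
from h import *
save("top","crop1",(175,140,400,270),3.5)
E
```

```text
(no output)
```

View pics/crop1.png

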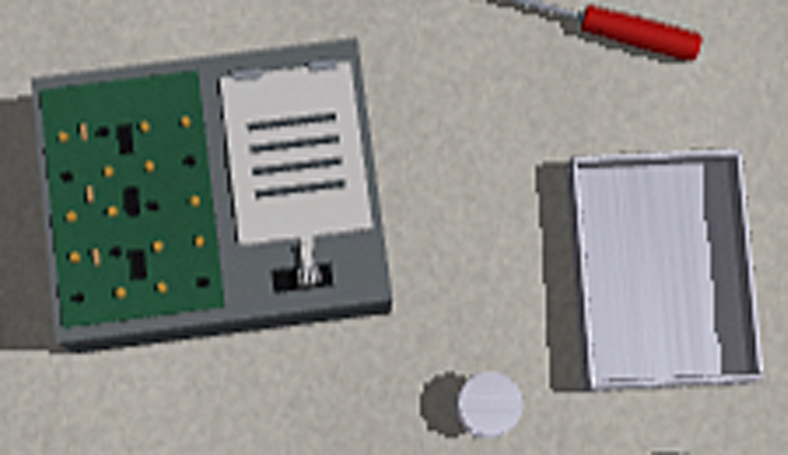

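The crop shows the deck corners at about (33,79), (357,40), (390,304), (58,341). The tab is at about (308,272), and the tray rim at (574,157), (740,152), (761,377), (592,387).

```bash
cat >> h.py <<'E'
def fit(loc,W):
    L=np.array(loc,float);W=np.array(W)[:,:2];lc=L.mean(0);wc=W.mean(0)
    a=L-lc;b=W-wc;th=np.arctan2((a[:,0]*b[:,1]-a[:,1]*b[:,0]).sum(),(a*b).sum())
    c,s=np.cos(th),np.sin(th);M=np.array([[c,-s],[s,c]]);t=wc-M@lc
    return t,th,np.linalg.norm(W-(L@M.T+t),axis=1)
E
python3 - <<'E'
from h import *
f=lambda p,z:[at("top",175+u/3.5,140+v/3.5,z) for u,v in p]
t,th,r=fit([(.1,.13),(.1,-.13),(-.112,-.13),(-.112,.13)],f([(33,79),(357,40),(390,304),(58,341)],.085))
print("trainer",t,th,r)
c,s=np.cos(th),np.sin(th);M=np.array([[c,-s],[s,c]])
tab=f([(308,268)],.097)[0];print("tab",tab,M.T@(tab[:2]-t))
e=f([(221,78),(352,62),(372,228),(240,244)],.089);print([M.T@(x[:2]-t) for x in e])
t2,th2,r2=fit([(.095,.07),(.095,-.07),(-.095,-.07),(-.095,.07)],f([(574,157),(740,152),(761,377),(592,387)],.035))
print("tray",t2,th2,r2)
print("spool",f([(490,404)],.04))
E
```

```text
trainer [0.56595252 0.1357621 ] 0.12024316229425684 [0.00134593 0.00149121 0.00196999 0.00314825]
tab [0.49565684 0.05783718 0.097     ] [-0.07913548 -0.06893004]
[array([ 0.08072519, -0.01825726]), array([ 0.08135346, -0.12224474]), array([-0.05276955, -0.12156914]), array([-0.05293697, -0.01891697])]
tray [ 0.50604982 -0.22993347] 0.04559270561503067 [0.00194884 0.00352692 0.00352139 0.00265629]
spool [array([ 0.39558264, -0.08475057,  0.04      ])]
```

```bash
cat >> h.py <<'E'
TT=np.array([.566,.1358]);TH=.120
def tw(x,y,z):
    c,s=np.cos(TH),np.sin(TH);return np.array([TT[0]+c*x-s*y,TT[1]+s*x+c*y,z])
def show():
    o=observe();m=R.from_quat(o["tcp_rot"]).as_matrix();p=o["tcp_pos"];c,s=np.cos(TH),np.sin(TH);d=p[:2]-TT
    print("t",o["clock"],"tcp",p.round(4),"trainer",np.round([c*d[0]+s*d[1],-s*d[0]+c*d[1]],4),"ang y",np.arctan2(m[1,1],m[0,1]),"F",np.round(o["wrist_force"],1),o["grip_width"])
E
python3 - <<'E'
from h import *
show();print(tw(-.091,-.104,.15),shift(tw(-.091,-.104,.15)))
E
```

```text
t 0.15 tcp [0.1822 0.5187 0.2389] trainer [-0.3352  0.4261] ang y 1.2329705234017692 F [ 0.5  0.3 -0.5] 0.08544235030339951
[0.48810448 0.02165409 0.15      ] [-18.13553292 -14.69893856   3.56744696]
```

Call:
move_arm --motion '[[[-3,-3,0],-0.1],[[-6,-5,0],-0.2],[[-9,-7,0],-0.3],[[-11,-9,0],-0.4],[[-12,-10,0],-0.458]]' --fingers -1

```text
clock: 0.65
tcp_pos: [0.3115, 0.3032, 0.2393]
tcp_rot: [-0.062, 0.998, 0.0, 0.0]
wrist_force: [0.8, 1.0, -1.1]
grip_width: 0.0123
grip_force: 0.0
```

```bash
python3 - <<'E'
from h import *
show();print(shift(tw(-.091,-.104,.14)))
E
```

```text
t 0.65 tcp [0.3115 0.3032 0.2393] trainer [-0.2326  0.1967] ang y 1.695271801556185 F [ 0.8  1.  -1.1] 0.012306796172580774
[ -5.61047    -12.05272705   3.97184213]
```

Call:
move_arm --motion '[[[-1.2,-2,0],0],[[-2.3,-4,0],0],[[-3.5,-6,0.5],0],[[-4.4,-8,1],0],[[-5.2,-10,1.5],0]]'

```text
clock: 1.15
tcp_pos: [0.4532, 0.1008, 0.2095]
tcp_rot: [-0.06, 0.998, 0.0, 0.0]
wrist_force: [0.7, 2.2, 1.0]
grip_width: 0.0001
grip_force: 0.0
```

```bash
python3 - <<'E'
from h import *
show();print(shift(tw(-.091,-.104,.125)))
E
```

```text
t 1.15 tcp [0.4532 0.1008 0.2095] trainer [-0.1162 -0.0212] ang y 1.6909057872124091 F [0.7 2.2 1. ] 0.00010879415425487019
[-1.00403455 -3.31207748  3.37953033]
```

Call:
move_arm --motion '[[[-0.6,-2,0],0],[[-0.8,-2.8,0.7],0],[[-0.8,-2.8,2],0],[[-0.8,-2.8,2.8],0],[[-0.8,-2.8,2.8],0]]'

```text
clock: 1.65
tcp_pos: [0.479, 0.0354, 0.1374]
tcp_rot: [-0.06, 0.998, 0.0, -0.002]
wrist_force: [0.2, -0.8, 1.1]
grip_width: 0.0
grip_force: 0.0
```

```bash
python3 - <<'E'
from h import *
show();print(shift(tw(-.091,-.104,.1)))
save("scene","s1",(230,160,400,290),4.5)
save("top","t1",(230,190,320,250),4.5)
E
```

```text
t 1.65 tcp [0.479  0.0354 0.1374] trainer [-0.0984 -0.0892] ang y 1.690466021165816 F [ 0.2 -0.8  1.1] 2.9176813065561993e-06
[-0.30374657 -0.59243677  1.49563295]
```

View pics/s1.png

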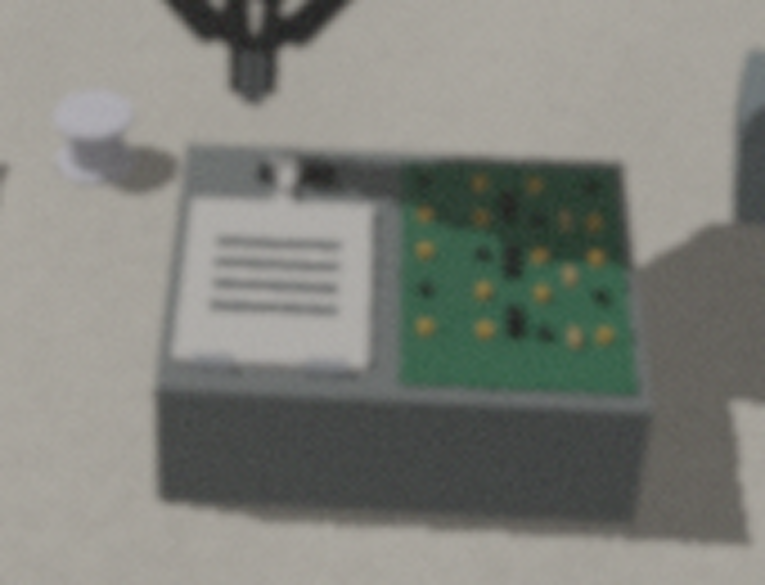

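The closed fingertips are at about (255,103) in the crop, which is scene pixel (286.7,182.9). The tab is at about (288,175), and nothing is touching.

```bash
python3 - <<'E'
from h import *
p=observe()["tcp_pos"]
for d in(0,.008,.021):print(d,proj("scene",p-[0,0,d]))
for u,v in((288,178),):
    w=at("scene",230+u/4.5,160+v/4.5,.093);c,s=np.cos(TH),np.sin(TH);d=w[:2]-TT;print(w,c*d[0]+s*d[1],-s*d[0]+c*d[1])
E
```

```text
0 (np.float64(286.24913177251165), np.float64(177.68900736047695))
0.008 (np.float64(286.2228893227812), np.float64(180.17606586706523))
0.021 (np.float64(286.1806881578853), np.float64(184.1755692373819))
[0.5080668  0.06188644 0.093     ] -0.0663649357754105 -0.06644671368487598
```

Call:
move_arm --motion '[[[-0.3,-0.65,0],0],[[-0.3,-0.65,0.8],0],[[-0.3,-0.65,1.2],0],[[-0.3,-0.65,1.4],0],[[-0.3,-0.65,1.4],0]]'

```text
clock: 2.25
tcp_pos: [0.4898, 0.0207, 0.1048]
tcp_rot: [-0.06, 0.998, 0.0, -0.0]
wrist_force: [-1.2, 0.3, 0.2]
grip_width: -0.0003
grip_force: 0.0
```

```bash
python3 - <<'E'
from h import *
show();print(shift(tw(-.090,-.108,.097)))
E
```

```text
t 2.25 tcp [0.4898 0.0207 0.1048] trainer [-0.0895 -0.1051] ang y 1.6914392182809996 F [-1.2  0.3  0.2] -0.0002518990459734152
[ 0.02077004 -0.11404905  0.31107595]
```

Call:
move_arm --motion '[[[0,0,0.15],0],[[0,0,0.15],0],[[0,0.3,0.15],0],[[0,0.5,0.15],0],[[0,0.5,0.15],0]]'

```text
clock: 2.75
tcp_pos: [0.4883, 0.0336, 0.1011]
tcp_rot: [-0.061, 0.998, 0.0, 0.0]
wrist_force: [0.4, -0.4, 0.9]
grip_width: -0.0001
grip_force: 0.0
```

```bash
python3 - <<'E'
from h import *
show()
E
```

```text
t 2.75 tcp [0.4883 0.0336 0.1011] trainer [-0.0894 -0.0921] ang y 1.691882856043333 F [ 0.4 -0.4  0.9] -0.00014681237973501664
```

Call:
move_arm --motion '[[[0,0,0.16],0],[[0,0,0.16],0],[[0,0.15,0.16],0],[[0,0.3,0.16],0],[[0,0.3,0.16],0]]'

```text
clock: 3.25
tcp_pos: [0.4874, 0.0406, 0.0969]
tcp_rot: [-0.06, 0.998, -0.0, -0.0]
wrist_force: [1.0, 0.3, -0.4]
grip_width: -0.0001
grip_force: 0.1
```

Call:
move_arm --motion '[[[0,0.1,0],0],[[0,0.15,0],0],[[0,0.15,0],0]]'

```text
clock: 3.55
tcp_pos: [0.487, 0.0441, 0.0969]
tcp_rot: [-0.06, 0.998, 0.0, -0.0]
wrist_force: [0.0, -1.1, 0.1]
grip_width: -0.0001
grip_force: 0.4
```

```bash
python3 - <<'E'
from h import *
show();save("scene","s2",(230,150,400,290),4.3)
E
```

```text
t 3.55 tcp [0.487  0.0441 0.0969] trainer [-0.0894 -0.0815] ang y 1.6911236503275937 F [ 0.  -1.1  0.1] -0.000103782249456037
```

View pics/s2.png

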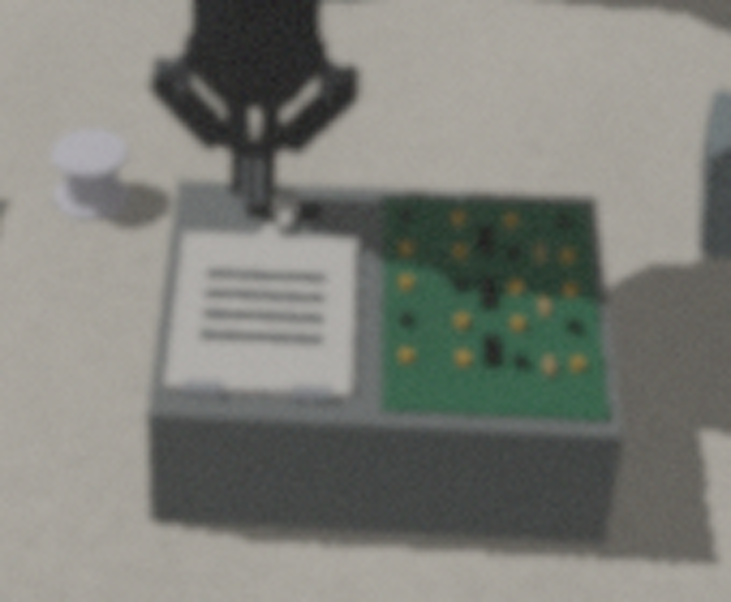

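The finger stands at (255,200), right beside the tab at (285,215). The cover is still closed, so I keep pushing.

Call:
move_arm --motion '[[[0,0.1,0],0],[[0,0.2,0],0],[[0,0.3,0],0],[[0,0.3,0],0]]'

```text
clock: 4.0
tcp_pos: [0.4862, 0.0508, 0.0969]
tcp_rot: [-0.061, 0.998, -0.001, 0.0]
wrist_force: [-0.2, -9.2, -0.5]
grip_width: -0.0003
grip_force: 4.8
```

```bash
python3 - <<'E'
from h import *
show();a=snapshot("scene").astype(int);b=cv2.imread('pics/s2.png')
cv2.imwrite('pics/s3.png',cv2.resize(a[150:290,230:400].astype(np.uint8),(731,602))[:,:,::-1])
c=cv2.imread('pics/s3.png');print(abs(b.astype(int)-c)[235:390,170:355].mean(), abs(b.astype(int)-c)[450:500,200:550].mean())
E
```

```text
t 4.0 tcp [0.4862 0.0508 0.0969] trainer [-0.0894 -0.0748] ang y 1.6919222112374248 F [-0.2 -9.2 -0.5] -0.00028127132867897
36.78893344957861 1.8050095238095238
```

Force rose at the end stop and the cover region is changing, so I retreat and look at the bay.

Call:
move_arm --motion '[[[0,-0.3,0],0],[[1,-0.3,-0.5],0],[[2.5,-0.3,-1.5],0],[[4,-0.3,-3],0],[[5,-0.3,-5],0]]' --fingers 1

```text
clock: 4.55
tcp_pos: [0.364, 0.0297, 0.2141]
tcp_rot: [-0.06, 0.998, 0.0, -0.002]
wrist_force: [1.3, -0.1, 1.6]
grip_width: 0.072
grip_force: 0.0
```

Call:
move_arm --motion '[[[1,0,-1],0],[[1,0,-1],0],[[1,0,-1],0],[[1,0,-1],0],[[1,0,-1],0]]'

```text
clock: 5.05
tcp_pos: [0.3423, 0.0266, 0.2382]
tcp_rot: [-0.06, 0.998, 0.0, -0.001]
wrist_force: [-0.0, -1.0, 0.1]
grip_width: 0.0853
grip_force: 0.0
```

```bash
python3 - <<'E'
from h import *
show();save("top","t2",(215,130,305,235),5.5);save("scene","s4",(220,150,390,290),4.3)
E
```

```text
t 5.05 tcp [0.3423 0.0266 0.2382] trainer [-0.2352 -0.0816] ang y 1.6911139953868133 F [-0.  -1.   0.1] 0.0853495687777017
```

View pics/t2.png

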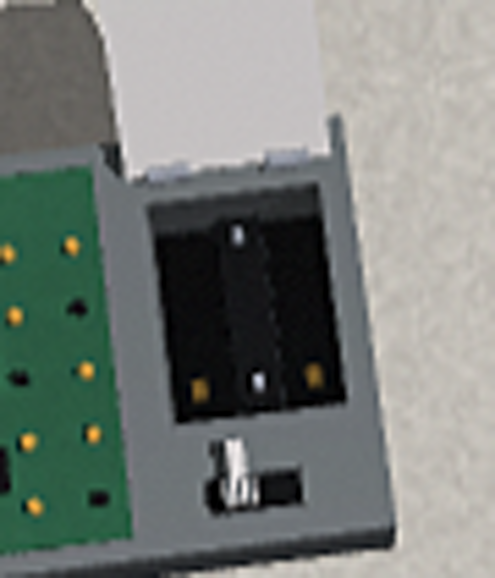

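View pics/s4.png

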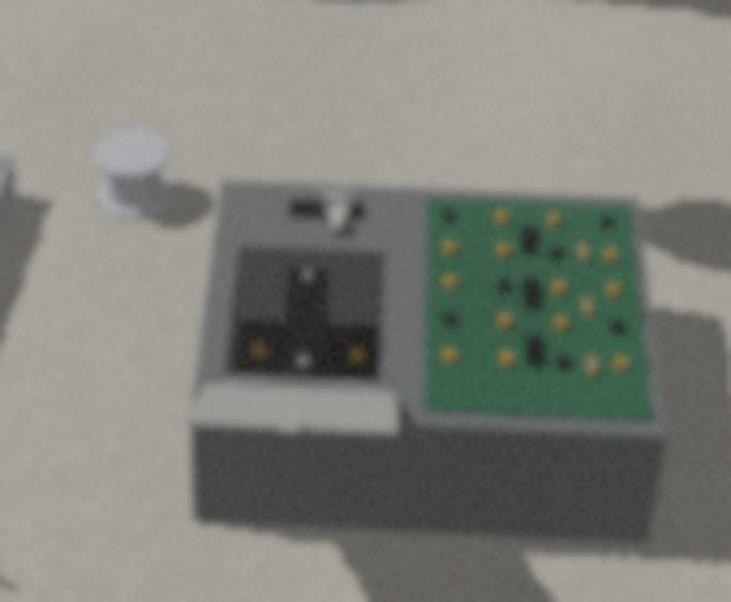

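The cover is open. The battery's tabs are at (238,233) and (259,381) in the top crop, and at (308,273) and (303,360) in the scene crop.

```bash
python3 - <<'E'
from h import *
c,s=np.cos(TH),np.sin(TH);loc=lambda w:np.round([c*(w-TT)[0]+s*(w-TT)[1],-s*(w-TT)[0]+c*(w-TT)[1]],4)
a=[at("top",215+u/5.5,130+v/5.5,.079)[:2] for u,v in((238,233),(259,381))]
b=[at("scene",220+u/4.3,150+v/4.3,.079)[:2] for u,v in((303,360),(308,273))]
for q in(a,b):
    m=(q[0]+q[1])/2;d=q[0]-q[1];print(m,loc(m),[loc(x) for x in q],np.arctan2(d[1],d[0]),np.linalg.norm(d))
bay=[loc(at("top",215+u/5.5,130+v/5.5,.085)[:2]) for u,v in((149,206),(317,183),(345,402),(176,423))];print("bay",bay)
bay=[loc(at("scene",220+u/4.3,150+v/4.3,.085)[:2]) for u,v in((238,250),(382,254))];print("bay",bay)
m=(a[0]+a[1]+b[0]+b[1])/4;print(m,shift([*m,.22]))
E
```

```text
[0.58430293 0.06660702] [ 0.0099 -0.0709] [array([ 0.0482, -0.07  ]), array([-0.0285, -0.0718])] 0.14348617898450713 0.07672857460208848
[0.58640799 0.06841778] [ 0.0122 -0.0693] [array([ 0.0506, -0.0686]), array([-0.0262, -0.0701])] 0.1403337079065566 0.07679141187440422
bay [array([ 0.0659, -0.0273]), array([ 0.0677, -0.1124]), array([-0.0453, -0.1128]), array([-0.0457, -0.0288])]
bay [array([-0.0373, -0.1129]), array([-0.0401, -0.0266])]
[0.58535546 0.0675124 ] [-9.85345836  0.45823692  0.71608319]
```

Call:
move_arm --motion '[[[-2,0.1,0],0],[[-4,0.2,0],0],[[-6,0.3,0],-0.022],[[-8,0.4,0.6],-0.022],[[-9.8,0.45,1.5],-0.022]]' --fingers 0

```text
clock: 5.65
tcp_pos: [0.5843, 0.0673, 0.2021]
tcp_rot: [-0.071, 0.997, -0.0, 0.001]
wrist_force: [-0.1, -0.1, 0.7]
grip_width: 0.0427
grip_force: 0.0
```

Call:
move_arm --motion '[[[0,0,1],0],[[0,0,1],0],[[0,0,1],0]]'

```text
clock: 5.95
tcp_pos: [0.5811, 0.0667, 0.1776]
tcp_rot: [-0.071, 0.997, 0.0, -0.001]
wrist_force: [0.3, 0.1, -0.1]
grip_width: 0.0424
grip_force: 0.0
```

```bash
python3 - <<'E'
from h import *
show();print(shift([.585,.0672,.055]));save("scene","s5",(220,150,390,290),4.3)
E
```

```text
t 5.95 tcp [0.5811 0.0667 0.1776] trainer [ 0.0068 -0.0704] ang y 1.7129938845282322 F [ 0.3  0.1 -0.1] 0.042367659785033235
[-1.64240067e-01 -2.40278553e-03  4.90394355e+00]
```

View pics/s5.png

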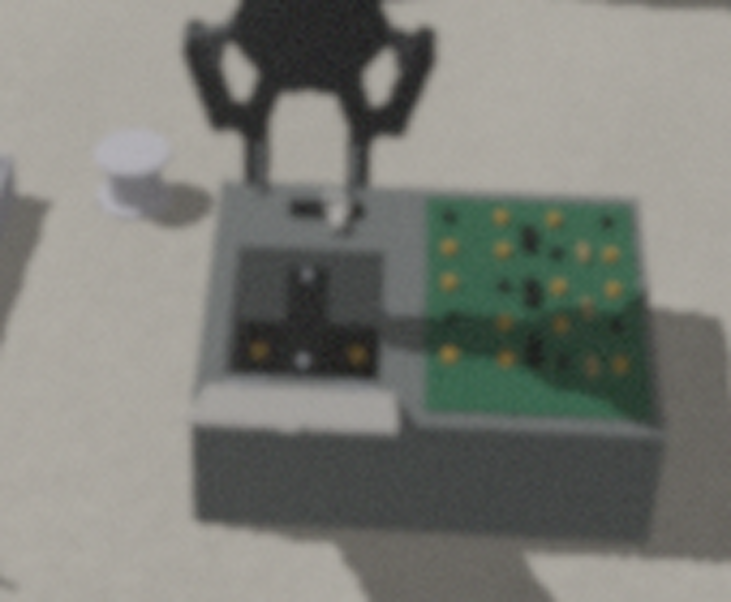

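The fingers at (258,187) and (357,187) are centred on the battery's tabs at x≈306. The knuckles are about 43 mm above the tips, so I stop at TCP z≈0.06.

Call:
move_arm --motion '[[[-0.1,0,1],0],[[-0.1,0,2],0],[[-0.1,0,2.8],0],[[-0.1,0,3.2],0],[[-0.1,0,3.2],0]]'

```text
clock: 6.5
tcp_pos: [0.5838, 0.067, 0.0981]
tcp_rot: [-0.071, 0.997, 0.0, -0.0]
wrist_force: [-0.4, 1.0, 0.1]
grip_width: 0.0426
grip_force: 0.0
```

Call:
move_arm --motion '[[[0,0,0.6],0],[[0,0,1],0],[[0,0,1.4],0],[[0,0,1.4],0]]'

```text
clock: 6.9
tcp_pos: [0.5833, 0.067, 0.0614]
tcp_rot: [-0.071, 0.997, 0.0, -0.001]
wrist_force: [-1.0, 1.1, -0.8]
grip_width: 0.0427
grip_force: 0.0
```

```bash
python3 - <<'E'
from h import *
show();print(shift([.585,.0672,.060]))
E
```

```text
t 6.9 tcp [0.5833 0.067  0.0614] trainer [ 0.0089 -0.0704] ang y 1.713009989647353 F [-1.   1.1 -0.8] 0.04274379077423128
[-0.06852202 -0.00172203  0.05490009]
```

Close with 40 N.

Call:
move_arm --motion '[[[0,0,0],0],[[0,0,0],0],[[0,0,0],0],[[0,0,0],0],[[0,0,0],0]]' --fingers -1 --newtons 50

```text
clock: 7.4
tcp_pos: [0.5843, 0.0671, 0.0631]
tcp_rot: [-0.071, 0.997, -0.0, 0.0]
wrist_force: [0.6, -0.1, 1.1]
grip_width: 0.023
grip_force: 50.5
```

Call:
move_arm --motion '[[[0,0,-0.2],0],[[0,0,-0.4],0],[[0,0,-0.7],0],[[0,0,-1],0],[[0,0,-1],0]]'

```text
clock: 7.9
tcp_pos: [0.5847, 0.0671, 0.0892]
tcp_rot: [-0.071, 0.997, -0.0, 0.001]
wrist_force: [0.5, -0.5, -3.7]
grip_width: 0.0232
grip_force: 50.0
```

Call:
move_arm --motion '[[[0,0,-0.7],0],[[0,0,-1.6],0],[[0,0,-2.6],0],[[0,0,-3.4],0],[[0,0,-4],0]]'

```text
clock: 8.4
tcp_pos: [0.5843, 0.0671, 0.1892]
tcp_rot: [-0.071, 0.997, -0.0, 0.001]
wrist_force: [-0.0, -0.5, -3.9]
grip_width: 0.023
grip_force: 49.9
```

```bash
python3 - <<'E'
from h import *
show();print(shift([.506,-.230,.19]));save("scene","s6",(150,110,350,260),3.8)
E
```

```text
t 8.4 tcp [0.5843 0.0671 0.1892] trainer [ 0.0099 -0.0704] ang y 1.71301804532149 F [-0.  -0.5 -3.9] 0.023040525099822913
[  4.78273686 -11.31905669  -0.03409526]
```

View pics/s6.png

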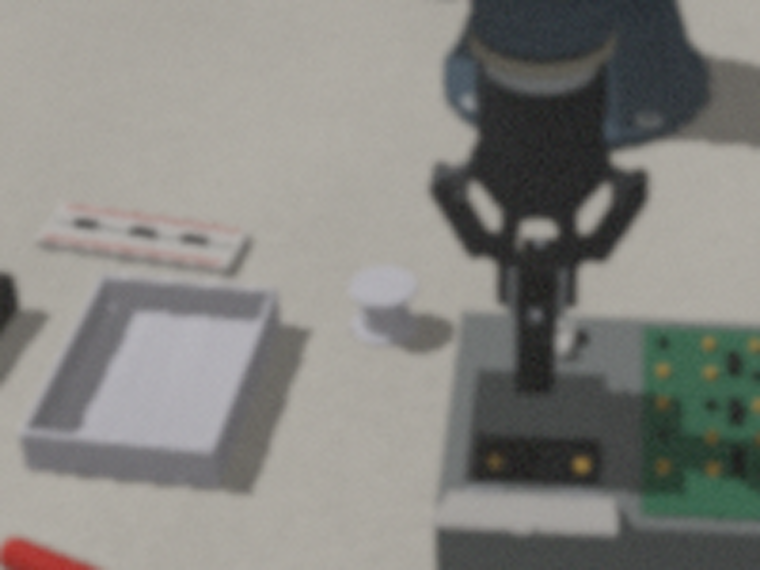

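The battery hangs upright in the grip at (535,320), and the tray is clear at (150,370). Now across to the tray.

Call:
move_arm --motion '[[[0.4,-1,0],0.02],[[0.9,-2.2,0],0.04],[[1.5,-3.5,0],0.06],[[2.0,-4.8,0],0.08],[[2.5,-6,0],0.097]]'

```text
clock: 8.95
tcp_pos: [0.5428, -0.0916, 0.1873]
tcp_rot: [-0.022, 1.0, 0.0, -0.0]
wrist_force: [0.2, -0.5, -3.5]
grip_width: 0.0235
grip_force: 49.9
```

```bash
python3 - <<'E'
from h import *
show();print(shift([.506,-.230,.19]))
E
```

```text
t 8.95 tcp [ 0.5428 -0.0916  0.1873] trainer [-0.0503 -0.223 ] ang y 1.6151454294703338 F [ 0.2 -0.5 -3.5] 0.02352524607269193
[ 1.7145305  -5.46396044 -0.10737763]
```

Call:
move_arm --motion '[[[0.4,-1.3,0],0],[[0.8,-2.6,0],0],[[1.2,-3.9,0],0],[[1.6,-5,0],0],[[1.7,-5.3,0],0]]'

```text
clock: 9.45
tcp_pos: [0.506, -0.2268, 0.1873]
tcp_rot: [-0.021, 1.0, -0.0, -0.0]
wrist_force: [0.5, 0.7, -3.2]
grip_width: 0.0231
grip_force: 50.3
```

Call:
move_arm --motion '[[[0,0,1],0],[[0,0,2],0],[[0,0,3],0],[[0,0,4],0],[[0,0,4.4],0]]'

```text
clock: 9.95
tcp_pos: [0.506, -0.2235, 0.0754]
tcp_rot: [-0.023, 1.0, 0.001, -0.002]
wrist_force: [-0.4, -0.4, -3.9]
grip_width: 0.023
grip_force: 50.0
```

```bash
python3 - <<'E'
from h import *
show();print(shift([.506,-.230,.043]));save("top","t3",(320,160,420,270),5)
E
```

```text
t 9.95 tcp [ 0.506  -0.2235  0.0754] trainer [-0.1026 -0.3495] ang y 1.6163033456449054 F [-0.4 -0.4 -3.9] 0.023036274381544188
[ 0.00586752 -0.26178572  1.29574811]
```

View pics/t3.png

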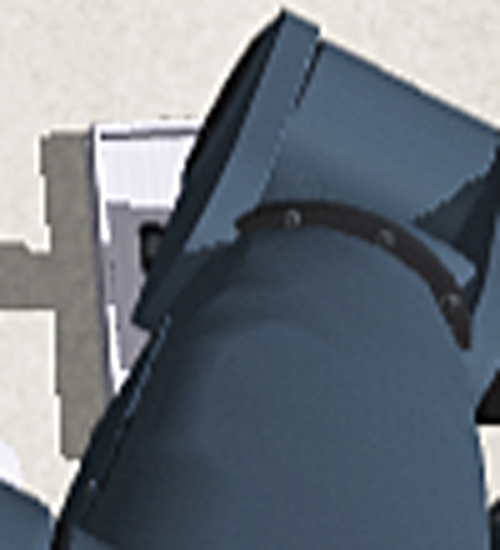

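The arm hides most of the tray here, but the finger at (150,240) is inside the left wall at x≈100. I lower slowly.

Call:
move_arm --motion '[[[0,-0.2,0.3],0],[[0,-0.2,0.6],0],[[0,-0.2,0.9],0],[[0,-0.2,1.05],0],[[0,-0.2,1.05],0]]'

```text
clock: 10.5
tcp_pos: [0.507, -0.2295, 0.0512]
tcp_rot: [-0.023, 1.0, 0.0, -0.0]
wrist_force: [-0.3, -0.1, -3.6]
grip_width: 0.0228
grip_force: 50.1
```

Call:
move_arm --motion '[[[0,0,0.08],0],[[0,0,0.16],0],[[0,0,0.2],0],[[0,0,0.2],0]]'

```text
clock: 10.9
tcp_pos: [0.5072, -0.2296, 0.0466]
tcp_rot: [-0.023, 1.0, 0.0, -0.0]
wrist_force: [0.1, -0.6, -3.3]
grip_width: 0.023
grip_force: 50.1
```

Call:
move_arm --motion '[[[0,0,0.05],0],[[0,0,0.1],0],[[0,0,0.1],0]]'

```text
clock: 11.2
tcp_pos: [0.5072, -0.2296, 0.0439]
tcp_rot: [-0.023, 1.0, 0.0, -0.0]
wrist_force: [0.1, -0.3, -3.3]
grip_width: 0.0231
grip_force: 50.1
```

Call:
move_arm --motion '[[[0,0,0.04],0],[[0,0,0.08],0],[[0,0,0.08],0]]'

```text
clock: 11.5
tcp_pos: [0.5073, -0.2296, 0.0431]
tcp_rot: [-0.023, 1.0, -0.0, 0.0]
wrist_force: [-4.8, 2.0, 10.7]
grip_width: 0.023
grip_force: 51.9
```

The battery has touched down at the expected height. I release to half open.

Call:
move_arm --motion '[[[0,0,-0.03],0],[[0,0,-0.03],0],[[0,0,-0.03],0],[[0,0,-0.03],0],[[0,0,-0.03],0]]' --fingers 0.2

```text
clock: 12.0
tcp_pos: [0.5073, -0.2296, 0.0428]
tcp_rot: [-0.023, 1.0, -0.0, 0.0]
wrist_force: [0.1, 0.0, 0.1]
grip_width: 0.0513
grip_force: 0.0
```

Call:
move_arm --motion '[[[0,0,-0.5],0],[[0,0,-1.2],0],[[0,0,-2.2],0],[[0,0,-3.5],0],[[0,0,-5],0]]'

```text
clock: 12.5
tcp_pos: [0.5068, -0.2293, 0.1694]
tcp_rot: [-0.023, 1.0, 0.0, -0.0]
wrist_force: [0.8, 0.5, -0.0]
grip_width: 0.0513
grip_force: 0.0
```

Call:
move_arm --motion '[[[1,0,0],0],[[2,0,0],0],[[3,0,0],0],[[4,0,0],0],[[4,0,0],0]]'

```text
clock: 13.0
tcp_pos: [0.4053, -0.2339, 0.1686]
tcp_rot: [-0.022, 1.0, 0.0, -0.0]
wrist_force: [0.1, -0.7, -0.0]
grip_width: 0.0518
grip_force: 0.0
```

```bash
python3 - <<'E'
from h import *
show();save("scene","s7",(150,140,390,300),3.3)
E
```

```text
t 13.0 tcp [ 0.4053 -0.2339  0.1686] trainer [-0.2038 -0.3478] ang y 1.6148928372729523 F [ 0.1 -0.7 -0. ] 0.05177367561565216
```

View pics/s7.png

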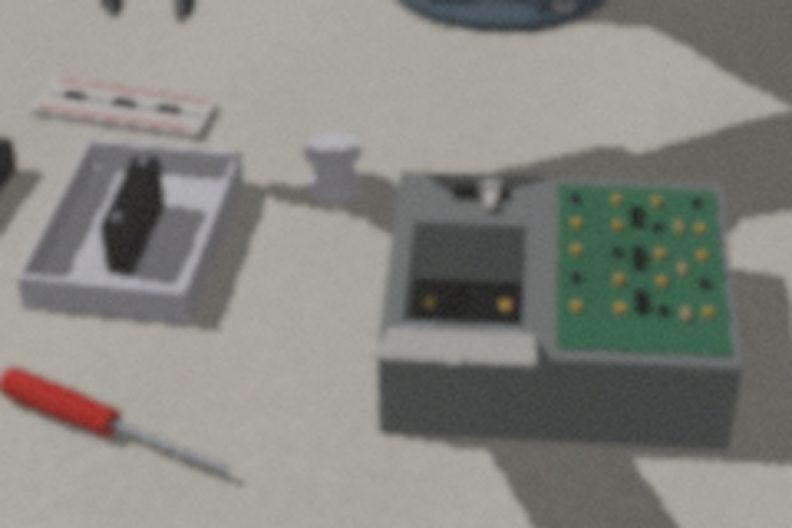

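The battery stands in the tray at (133,215), the cover is open at (460,345), and the arm is clear of everything.

```bash
python3 -c "
from rig import finish_job
print(finish_job())"
```

```text
the job is handed in; nothing more can be done
None
```

The latch is slid over, the cover is open and the dead battery stands in the aluminium tray with the arm clear. I handed the job in at about 13 s of the 51 s limit; the hand-in call returned no verdict.

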